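Restock the jointing kit tray

TASK

Pack the jointer's kit tray: lay the orange-lidded bit case flat, lid up, in the large pocket, and one of the three large beech tenons flat in each of the three small pockets. The small tenon and the little white-faced chipboard offcut do not belong to the kit: leave them lying where they are.

Things in the scene. Friction and masses are not known exactly. Their poses are not given: they have to be found in the camera images.
- case_bay: Black-floored grey plastic insert, one of four in a 2 x 2 block in a fixed plywood tray (tray 192 x 264 mm, rim 15 mm above the bench, level with the inserts' rims). Insert 84 (x) x 120 (y) x 11 mm, fixed; origin at the centre of its underside, 4 mm above the bench; z up. This one has the LARGE pocket, 71 (x) x 106 (y) mm, centred, 6 mm deep (pocket floor 5 mm above the origin): room for the bit case with its length along y. Which of the four places in the tray it has varies.
- tenon_bay_1: Black-floored grey plastic insert, one of four in a 2 x 2 block in a fixed plywood tray (tray 192 x 264 mm, rim 15 mm above the bench, level with the inserts' rims). Insert 84 (x) x 120 (y) x 11 mm, fixed; origin at the centre of its underside, 4 mm above the bench; z up. This one has a SMALL pocket, 43 (x) x 66 (y) mm, centred, 6 mm deep (pocket floor 5 mm above the origin): room for one large tenon laid flat along y. Which of the four places in the tray it has varies.
- tenon_bay_2: Black-floored grey plastic insert, one of four in a 2 x 2 block in a fixed plywood tray (tray 192 x 264 mm, rim 15 mm above the bench, level with the inserts' rims). Insert 84 (x) x 120 (y) x 11 mm, fixed; origin at the centre of its underside, 4 mm above the bench; z up. This one has a SMALL pocket, 43 (x) x 66 (y) mm, centred, 6 mm deep (pocket floor 5 mm above the origin): room for one large tenon laid flat along y. Which of the four places in the tray it has varies.
- tenon_bay_3: Black-floored grey plastic insert, one of four in a 2 x 2 block in a fixed plywood tray (tray 192 x 264 mm, rim 15 mm above the bench, level with the inserts' rims). Insert 84 (x) x 120 (y) x 11 mm, fixed; origin at the centre of its underside, 4 mm above the bench; z up. This one has a SMALL pocket, 43 (x) x 66 (y) mm, centred, 6 mm deep (pocket floor 5 mm above the origin): room for one large tenon laid flat along y. Which of the four places in the tray it has varies.
- bit_case: Closed flat case with orange lid and black base, 55 (x) x 90 (y) x 17 (z) mm, about 120 g, the lid does not open. Origin at the centre of its underside, z up. Lies loose on the bench, lid up. On the way to the tray a stiff fixed cable lies on the bench (9 mm thick); its free end rises from x 0.47, y -0.02 to 170 mm high at x 0.58, y 0.16: pass over it.
- tenon_1: Large loose tenon: flat beech piece with rounded long edges, 48 (x) x 25 (y) x 10 (z) mm, about 12 g; one of three alike. Origin at the centre of its underside, z up. Loose and flat on the bench. On the way to the tray a stiff fixed cable lies on the bench (9 mm thick); its free end rises from x 0.47, y -0.02 to 170 mm high at x 0.58, y 0.16: pass over it.
- tenon_2: Large loose tenon: flat beech piece with rounded long edges, 48 (x) x 25 (y) x 10 (z) mm, about 12 g; one of three alike. Origin at the centre of its underside, z up. Loose and flat on the bench. On the way to the tray a stiff fixed cable lies on the bench (9 mm thick); its free end rises from x 0.47, y -0.02 to 170 mm high at x 0.58, y 0.16: pass over it.
- tenon_3: Large loose tenon: flat beech piece with rounded long edges, 48 (x) x 25 (y) x 10 (z) mm, about 12 g; one of three alike. Origin at the centre of its underside, z up. Loose and flat on the bench. On the way to the tray a stiff fixed cable lies on the bench (9 mm thick); its free end rises from x 0.47, y -0.02 to 170 mm high at x 0.58, y 0.16: pass over it.
- small_tenon: Look-alike to leave: small beech tenon, 30 (x) x 17 (y) x 7 (z) mm, same shape as the large ones but clearly smaller. Origin at the centre of its underside. Loose on the bench.
- offcut_1: Look-alike to leave: little square-edged chipboard offcut with a white face, 19 (x) x 42 (y) x 8 (z) mm. Origin at the centre of its underside. Loose on the bench.
Not all that is in view belongs to the job. What is shaped like the tenon_1 but black is not meant.

How it is judged:
At the end, for the whole second after the job is handed in: Bit case flat, lid up, on the floor of the large pocket (within 12 mm of its centre in x and y), a large tenon flat on the floor of each small pocket (within 14 mm), tilts under 0.06 rad, all at rest; small tenon and offcut within 50 mm of where they started (x of bit_case in the frame of case_bay between -0.012 and 0.012 m and y of bit_case in the frame of case_bay between -0.012 and 0.012 m and z of bit_case in the frame of case_bay between 0.002 and 0.0075 m and angle between bit_case's own z axis and vertical below 0.06 rad and ((x of tenon_1 in the frame of tenon_bay_1 between -0.014 and 0.014 m and y of tenon_1 in the frame of tenon_bay_1 between -0.014 and 0.014 m and (z of tenon_1 in the frame of tenon_bay_1 between 0.002 and 0.0075 m or z of tenon_1 in the frame of tenon_bay_1 between 0.0135 and 0.0165 m) and angle between the z axis of tenon_1 and the z axis of tenon_bay_1, either way round below 0.06 rad) or (x of tenon_2 in the frame of tenon_bay_1 between -0.014 and 0.014 m and y of tenon_2 in the frame of tenon_bay_1 between -0.014 and 0.014 m and (z of tenon_2 in the frame of tenon_bay_1 between 0.002 and 0.0075 m or z of tenon_2 in the frame of tenon_bay_1 between 0.0135 and 0.0165 m) and angle between the z axis of tenon_2 and the z axis of tenon_bay_1, either way round below 0.06 rad) or (x of tenon_3 in the frame of tenon_bay_1 between -0.014 and 0.014 m and y of tenon_3 in the frame of tenon_bay_1 between -0.014 and 0.014 m and (z of tenon_3 in the frame of tenon_bay_1 between 0.002 and 0.0075 m or z of tenon_3 in the frame of tenon_bay_1 between 0.0135 and 0.0165 m) and angle between the z axis of tenon_3 and the z axis of tenon_bay_1, either way round below 0.06 rad)) and ((x of tenon_1 in the frame of tenon_bay_2 between -0.014 and 0.014 m and y of tenon_1 in the frame of tenon_bay_2 between -0.014 and 0.014 m and (z of tenon_1 in the frame of tenon_bay_2 between 0.002 and 0.0075 m or z of tenon_1 in the frame of tenon_bay_2 between 0.0135 and 0.0165 m) and angle between the z axis of tenon_1 and the z axis of tenon_bay_2, either way round below 0.06 rad) or (x of tenon_2 in the frame of tenon_bay_2 between -0.014 and 0.014 m and y of tenon_2 in the frame of tenon_bay_2 between -0.014 and 0.014 m and (z of tenon_2 in the frame of tenon_bay_2 between 0.002 and 0.0075 m or z of tenon_2 in the frame of tenon_bay_2 between 0.0135 and 0.0165 m) and angle between the z axis of tenon_2 and the z axis of tenon_bay_2, either way round below 0.06 rad) or (x of tenon_3 in the frame of tenon_bay_2 between -0.014 and 0.014 m and y of tenon_3 in the frame of tenon_bay_2 between -0.014 and 0.014 m and (z of tenon_3 in the frame of tenon_bay_2 between 0.002 and 0.0075 m or z of tenon_3 in the frame of tenon_bay_2 between 0.0135 and 0.0165 m) and angle between the z axis of tenon_3 and the z axis of tenon_bay_2, either way round below 0.06 rad)) and ((x of tenon_1 in the frame of tenon_bay_3 between -0.014 and 0.014 m and y of tenon_1 in the frame of tenon_bay_3 between -0.014 and 0.014 m and (z of tenon_1 in the frame of tenon_bay_3 between 0.002 and 0.0075 m or z of tenon_1 in the frame of tenon_bay_3 between 0.0135 and 0.0165 m) and angle between the z axis of tenon_1 and the z axis of tenon_bay_3, either way round below 0.06 rad) or (x of tenon_2 in the frame of tenon_bay_3 between -0.014 and 0.014 m and y of tenon_2 in the frame of tenon_bay_3 between -0.014 and 0.014 m and (z of tenon_2 in the frame of tenon_bay_3 between 0.002 and 0.0075 m or z of tenon_2 in the frame of tenon_bay_3 between 0.0135 and 0.0165 m) and angle between the z axis of tenon_2 and the z axis of tenon_bay_3, either way round below 0.06 rad) or (x of tenon_3 in the frame of tenon_bay_3 between -0.014 and 0.014 m and y of tenon_3 in the frame of tenon_bay_3 between -0.014 and 0.014 m and (z of tenon_3 in the frame of tenon_bay_3 between 0.002 and 0.0075 m or z of tenon_3 in the frame of tenon_bay_3 between 0.0135 and 0.0165 m) and angle between the z axis of tenon_3 and the z axis of tenon_bay_3, either way round below 0.06 rad)) and linear speed of each of bit_case, tenon_1, tenon_2, tenon_3 below 0.02 m/s and distance of each of small_tenon, offcut_1 from where it was at the start of the episode below 0.05 m); the robot touches nothing.
It also fails if it takes over 136 s, if anything falls off the work surface, if the arm or the gripper's body presses on something with over 40 N, if the wrist force passes 120 N, or if a joint passes its speed limit or range.

ROBOT

A 6-joint arm with a two-finger parallel gripper is mounted at the origin on a cart in front of the work surface, level with it; the furniture and walls round the work are solid. World frame = base frame: x ahead of the robot, y to its left, z up, the work surface at z = 0. Lengths are in m, angles in rad, forces in N, time in s.
With the tool pointing down it reaches from about 0.35 to 0.975 m from the base axis. Payload 4.9 kg.
Tool frame: the origin (TCP) lies midway between the tips of the shut fingers; the grasp point (between the pads) lies 19 mm behind it; z points along the fingers, y is the line along which they close (so a half turn about z gives the same grasp; the last joint's range is limited). The gripper opens to 85 mm and grips with 20 to 120 N. Pads are 22 mm wide; open, the fingers measure 114 mm over their backs; the gripper's body (76 mm by 85 mm) begins 54 mm behind the grasp point. The pads swing forward as they close: fully open they stand 13 mm farther back than shut.
Start: joints at [-1.387, 0.053, 1.613, -0, 1.476, -0.119], TCP at [0.186, -0.597, 0.231] pointing down, gripper open.
Joint ranges: [-3.01, 3.01], [-1.01, 2.22], [0.06, 2.58], [-1.02, 4.17], [0.09, 2.62], [-3.14, 3.14]. Speed limits (rad/s): [2.57, 2.57, 3.14, 3.14, 3.14, 3.14].

INTERFACE

Orientations are given as a rotation vector (axis times angle).
In Python, from station import ctrl gives the robot as it stands.
- The arm moves only by the shell command python3 -m handwheel 'ROWS' [FORCE]. ROWS is JSON, a list of rows, each an object with "gripper": the gripper command: -1 is fully open, 1 is shut, values between are in proportion; "offset": the shift along the tool's x, y, z in mm, a list of three; "rotation": the turn, a rotation vector about the tool's x, y, z in rad, a list of three. A call has exactly 8 rows; each row is the pose to reach, as a shift and turn from the pose commanded when the call began, along the tool's axes at that moment; what a row does not reach only later rows make up. A row lasts 1/8 s, in which the tool goes at most 62.5 mm and 10.7 degrees, less where a joint would pass 70% of its speed; a pose out of reach is approached as far as the arm can. A call with a gripper value outside its range is refused whole. The fingers move at their own pace and stop on an object; FORCE is the grip in N (left out, the last holds). Time passes only in rows, so rows that repeat a pose let the fingers close, or fill a call up. It gives the time, the measured TCP pose, the force, the opening and the grip force at its end, in the units of the state.
- ctrl.get_obs(): the state, without advancing time (a new reading comes with each control period).
- ctrl.get_image(name): name is "scene" or "top"; returns a dict with "image" (480x640x3 uint8, red, green, blue), "fovy" (degrees; the focal length in pixels is half the picture's height over the tangent of half this angle, whatever the lens; pixels are square), "cx", "cy" (the principal point, pixels), "k1" (the pictures are not rectified: a ray, as slopes to the right and down, at radius r is drawn at 1 + k1 r^2 times it, then the intrinsics apply), "xyz" and "attitude" of the camera in the world. Camera axes: x right, y up, looking along -z (the intrinsics and any distortion apply to the point x, -y, -z); pixel columns grow to the right and rows downward; lengths in m; the calibration is good to about 2 mm. A picture is of the moment at which its call begins. There is no depth.
- ctrl.finish_job(): hands the job in; it is judged then, once.
The state is a dict: "t": time; "q": joint angles; "dq": joint speeds; "effort": joint torques, N m; "tool_pos": TCP position; "tool_rot": TCP orientation; "contact_force": force on the tool from outside, world axes, zero at the start; "wrist_torque": the same for the moment, N m; "opening": finger opening in m; "grip_force": force on a finger pad.
Only numpy, scipy, OpenCV 4.12 (cv2) and the standard library are available. Lean on these libraries where they do the work, as an engineer would, in place of code of your own. Each camera call takes 0.05 s, during which the arm holds its last target. There are 200 camera calls.

## Working session

There is one attempt and no reset: what is moved stays moved. The work goes in short steps, Python scripts to look and compute and a shell command to move; the robot and the scene stay as the last step left them, time stands still between calls to the robot, and variables do not carry over. Pictures are saved under pics/ and viewed, at most 14 in all, crops included, and the job is handed in when it is done.

```bash
mkdir -p pics; ls
python3 - <<'E'
from station import ctrl
import cv2
o=ctrl.get_obs(); print({k:o[k] for k in('t','tool_pos','tool_rot','opening')})
for n in('scene','top'):
    d=ctrl.get_image(n); print(n,{k:v for k,v in d.items() if k!='image'})
    cv2.imwrite(f'pics/{n}0.png',d['image'][:,:,::-1])
E
```

```text
pics
{'t': 0.0, 'tool_pos': array([ 0.18624379, -0.59594428,  0.2300536 ]), 'tool_rot': array([-3.10358682e+00, -4.73452953e-01,  9.04638478e-05]), 'opening': 0.08536233375908979}
scene {'fovy': 54.67415144730556, 'cx': 318.8768585966477, 'cy': 235.61874601541336, 'k1': -0.03273192867210496, 'xyz': array([-0.14686236,  0.49780528,  0.87799047]), 'attitude': array([ 0.44064379, -0.79442536, -2.02906658])}
top {'fovy': 55.529146514007074, 'cx': 318.5678049185647, 'cy': 236.6517473265602, 'k1': -0.0023567131958871787, 'xyz': array([0.43930875, 0.07113047, 1.40230284]), 'attitude': array([ 0.04286041, -0.06169889, -1.58733506])}
```

View pics/top0.png

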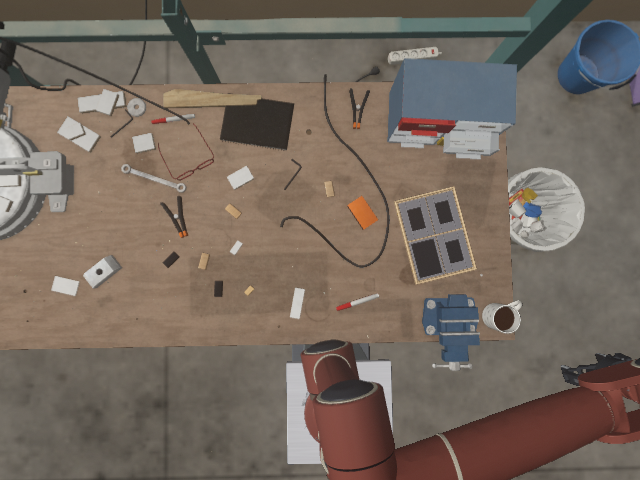

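View pics/scene0.png

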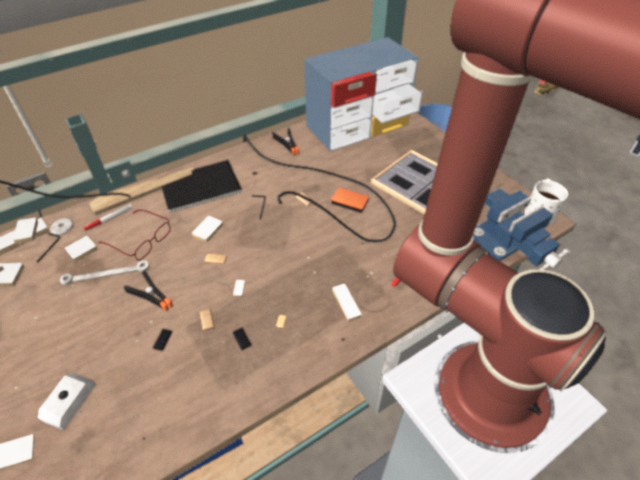

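The top view has +x up and +y to the left. The orange case is at (363,213), with large tenons at (329,188), (232,211) and (203,261). The small tenon is at (249,290) and the offcut at (236,247). The tray is around (436,235), with its large pocket at lower left (427,257). The scene view agrees.

```bash
cat > h.py <<'E'
from station import ctrl
import numpy as np, cv2
from scipy.spatial.transform import Rotation as R
def cam(d):
    f=240/np.tan(np.radians(d['fovy']/2))
    return np.array([[f,0,d['cx']],[0,f,d['cy']],[0,0,1]]),np.array([d['k1'],0,0,0.])
def ray(d,uv,z):
    K,D=cam(d); p=cv2.undistortPoints(np.float64(uv).reshape(-1,1,2),K,D,None,None).reshape(-1,2)
    v=np.c_[p[:,0],-p[:,1],-np.ones(len(p))]
    v=R.from_rotvec(d['attitude']).apply(v); c=np.array(d['xyz'])
    return c+v*((z-c[2])/v[:,2])[:,None]
def find(d,box,lo,hi,z,amin=15):
    x0,y0,x1,y1=box; S=4
    im=cv2.resize(d['image'][y0:y1,x0:x1],None,fx=S,fy=S,interpolation=cv2.INTER_CUBIC)
    m=cv2.inRange(cv2.cvtColor(im,cv2.COLOR_RGB2HSV),lo,hi)
    out=[]
    for c in cv2.findContours(m,cv2.RETR_EXTERNAL,cv2.CHAIN_APPROX_NONE)[0]:
        if cv2.contourArea(c)<amin*S*S: continue
        uv=(c.reshape(-1,2)+.5)/S-.5+[x0,y0]
        P=ray(d,uv,z)[:,:2]
        (cx,cy),(w,h),a=cv2.minAreaRect((P*1000).astype(np.float32))
        if w<h: w,h,a=h,w,a+90
        a=(a+90)%180-90
        out.append([round(v,1) for v in(cx,cy,w,h,a)]+uv.mean(0).round().tolist())
    return out
E
python3 - <<'E'
from h import *
d=ctrl.get_image('top')
print('case',find(d,(335,185,390,240),(5,170,120),(20,255,255),.017))
for b in((318,175,340,200),(220,200,245,222),(192,248,215,275),(240,282,258,298)):
    im=d['image'][b[1]:b[3],b[0]:b[2]]
    h=cv2.cvtColor(im,cv2.COLOR_RGB2HSV); c=h[h.shape[0]//2,h.shape[1]//2]
    print('tenon',c,h[1,1],find(d,b,(8,60,150),(25,200,255),.010))
print('pockets',find(d,(395,185,480,285),(0,0,0),(180,255,50),.015,40))
print('tray',find(d,(385,175,490,295),(8,60,150),(30,200,255),.015,40))
d=ctrl.get_image('scene')
print('Sc case',find(d,(320,175,385,225),(5,170,120),(20,255,255),.017))
for b in((293,188,315,210),(200,250,230,268),(195,305,218,332),(272,312,290,330)):
    print('S tenon',find(d,b,(8,60,150),(25,200,255),.010))
big=cv2.resize(ctrl.get_image('top')['image'][170:300,190:480],None,fx=2.7,fy=2.7,interpolation=cv2.INTER_CUBIC)
cv2.imwrite('pics/crop.png',big[:,:,::-1])
E
```

```text
case [[604.0, -81.1, 88.7, 53.7, 32.6, 362.0, 212.0]]
tenon [ 17  89 181] [ 14  77 142] [[680.5, 21.1, 50.2, 24.9, 8.3, 328.0, 188.0]]
tenon [ 17 100 189] [ 13  69 151] [[592.4, 288.4, 18.2, 16.6, -41.3, 241.0, 218.0], [615.5, 318.3, 50.3, 27.1, 48.5, 232.0, 211.0]]
tenon [ 17  95 182] [ 14  73 150] [[464.8, 407.1, 49.4, 22.4, -14.1, 203.0, 261.0]]
tenon [ 18 103 204] [ 15  73 126] [[372.7, 269.1, 29.8, 17.7, -45.8, 248.0, 290.0]]
pockets []
tray [[531.3, -301.6, 266.5, 197.2, 13.2, 435.0, 235.0]]
Sc case [[594.0, -82.8, 77.3, 53.2, 31.6, 351.0, 201.0]]
S tenon [[664.0, 30.0, 61.4, 58.3, 56.6, 302.0, 204.0], [698.5, -0.1, 80.0, 37.8, 24.2, 305.0, 192.0]]
S tenon [[612.0, 318.8, 82.3, 57.0, 56.8, 214.0, 258.0]]
S tenon [[434.2, 401.4, 23.2, 21.6, -33.0, 214.0, 329.0], [466.4, 404.8, 73.4, 51.0, -24.6, 206.0, 316.0]]
S tenon [[368.5, 271.1, 47.3, 39.4, -30.5, 281.0, 320.0]]
```

View pics/crop.png

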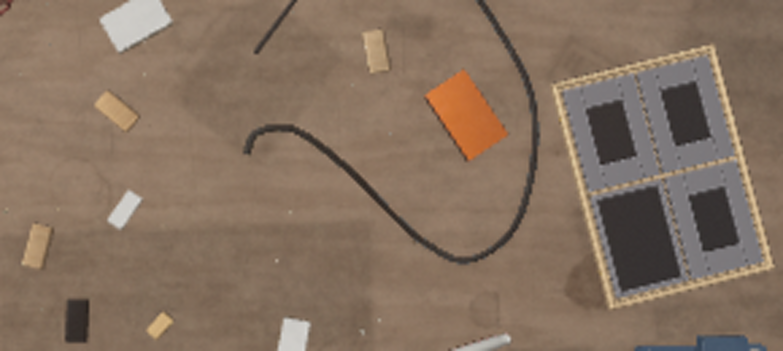

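```bash
cat > plan.py <<'E'
import sys
from h import *
# targets: x,y,z in mm, direction of the tool's closing axis in deg; prints offset and rotation from the current pose
o=ctrl.get_obs(); p=o['tool_pos']*1000; r=R.from_rotvec(o['tool_rot'])
print('t',round(o['t'],2),'pos',p.round(1),'opening',round(o['opening']*1000,1),'grip',np.round(o['grip_force'],1))
for s in sys.argv[1:]:
    x,y,z,a=map(float,s.split(',')); a=np.radians(a); Y=np.array([np.cos(a),np.sin(a),0]); Z=np.array([0,0,-1.])
    T=R.from_matrix(np.c_[np.cross(Y,Z),Y,Z])
    print(s,'off',r.inv().apply(np.array([x,y,z])-p).round(1),'rot',(r.inv()*T).as_rotvec().round(3))
E
python3 plan.py 420,-330,280,-65 604,-81,200,-57.4
```

```text
t 0.25 pos [ 186.3 -596.2  230.7] opening 85.2 grip 0.0
420,-330,280,-65 off [ 302.4 -184.5  -49.1] rot [-0.001 -0.    -0.134]
604,-81,200,-57.4 off [ 552.3 -367.2   31.1] rot [-0.001 -0.    -0.266]
```

```bash
python3 -m handwheel '[{"gripper":-1,"offset":[50,-30,-45],"rotation":[0,0,-0.03]},{"gripper":-1,"offset":[100,-60,-50],"rotation":[0,0,-0.06]},{"gripper":-1,"offset":[150,-92,-50],"rotation":[0,0,-0.08]},{"gripper":-1,"offset":[200,-123,-50],"rotation":[0,0,-0.1]},{"gripper":-1,"offset":[250,-154,-50],"rotation":[0,0,-0.12]},{"gripper":-1,"offset":[302,-185,-50],"rotation":[0,0,-0.13]},{"gripper":-1,"offset":[352,-222,-45],"rotation":[0,0,-0.16]},{"gripper":-1,"offset":[402,-258,-40],"rotation":[0,0,-0.19]}]' 40; python3 plan.py 604,-81,150,-57.4  604,-81,60,-57.4
```

```text
t: 1.25
tool_pos: [0.4941, -0.2286, 0.2713]
tool_rot: [3.046, 0.768, 0.001]
contact_force: [1.1, -0.5, 0.4]
opening: 0.0854
grip_force: 0.0
t 1.25 pos [ 494.1 -228.6  271.3] opening 85.4 grip 0.0
604,-81,150,-57.4 off [166.7 -78.  121.3] rot [ 0.001 -0.    -0.075]
604,-81,60,-57.4 off [166.7 -78.  211.3] rot [ 0.001 -0.    -0.075]
```

```bash
python3 -m handwheel '[{"gripper":-1,"offset":[50,-23,20],"rotation":[0,0,-0.03]},{"gripper":-1,"offset":[100,-47,45],"rotation":[0,0,-0.05]},{"gripper":-1,"offset":[140,-66,80],"rotation":[0,0,-0.07]},{"gripper":-1,"offset":[160,-75,125],"rotation":[0,0,-0.075]},{"gripper":-1,"offset":[163,-77,170],"rotation":[0,0,-0.075]},{"gripper":-1,"offset":[163,-77,205],"rotation":[0,0,-0.075]},{"gripper":-1,"offset":[163,-77,211],"rotation":[0,0,-0.075]},{"gripper":-1,"offset":[163,-77,211],"rotation":[0,0,-0.075]}]'; python3 plan.py 604,-81,2,-57.4
python3 - <<'E'
from h import *
d=ctrl.get_image('scene'); cv2.imwrite('pics/s1.png',cv2.resize(d['image'][130:280,230:430],None,fx=3,fy=3)[:,:,::-1])
E
```

```text
t: 2.25
tool_pos: [0.6007, -0.0857, 0.061]
tool_rot: [3.016, 0.88, 0.001]
contact_force: [0.1, 0.4, 0.3]
opening: 0.0855
grip_force: 0.0
t 2.25 pos [600.7 -85.7  61. ] opening 85.5 grip 0.0
604,-81,2,-57.4 off [ 5.3 -2.2 59. ] rot [ 0.    -0.    -0.001]
```

View pics/s1.png

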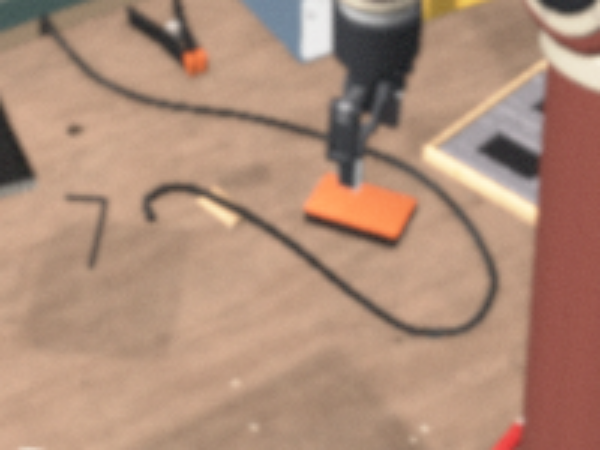

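The crop shows the open gripper hovering above the case at crop (350,185), and the cable loop is clear of it. Next I descend and grip.

```bash
python3 -m handwheel '[{"gripper":-1,"offset":[5,-2,20],"rotation":[0,0,0]},{"gripper":-1,"offset":[5,-2,45],"rotation":[0,0,0]},{"gripper":-1,"offset":[5,-2,59],"rotation":[0,0,0]},{"gripper":-1,"offset":[5,-2,59],"rotation":[0,0,0]},{"gripper":1,"offset":[5,-2,59],"rotation":[0,0,0]},{"gripper":1,"offset":[5,-2,59],"rotation":[0,0,0]},{"gripper":1,"offset":[5,-2,59],"rotation":[0,0,0]},{"gripper":1,"offset":[5,-2,59],"rotation":[0,0,0]}]' 40; python3 plan.py 604,-81,100,-57.4 458.5,-271.4,100,-76.8
```

```text
t: 3.3
tool_pos: [0.6048, -0.0814, 0.0029]
tool_rot: [3.014, 0.88, 0.004]
contact_force: [-0.6, 0.5, 5.2]
opening: 0.0536
grip_force: 43.9
t 3.3 pos [604.8 -81.4   2.9] opening 53.6 grip 43.9
604,-81,100,-57.4 off [ -0.2  -0.6 -97.1] rot [ 0.002 -0.002 -0.001]
458.5,-271.4,100,-76.8 off [-225.3   81.7  -97.4] rot [ 0.002 -0.002  0.337]
```

Gripped at 54 mm. Next I lift it, check it, and carry it over the cable.

```bash
python3 -m handwheel '[{"gripper":1,"offset":[0,0,-25],"rotation":[0,0,0]},{"gripper":1,"offset":[0,0,-60],"rotation":[0,0,0]},{"gripper":1,"offset":[-20,8,-97],"rotation":[0,0,0.05]},{"gripper":1,"offset":[-65,25,-97],"rotation":[0,0,0.12]},{"gripper":1,"offset":[-115,42,-97],"rotation":[0,0,0.2]},{"gripper":1,"offset":[-165,60,-97],"rotation":[0,0,0.28]},{"gripper":1,"offset":[-205,75,-97],"rotation":[0,0,0.337]},{"gripper":1,"offset":[-225,82,-97],"rotation":[0,0,0.337]}]'
python3 -m handwheel '[{"gripper":1,"offset":[0,0,0],"rotation":[0,0,0]},{"gripper":1,"offset":[0,0,0],"rotation":[0,0,0]},{"gripper":1,"offset":[0,0,0],"rotation":[0,0,0]},{"gripper":1,"offset":[0,0,0],"rotation":[0,0,0]},{"gripper":1,"offset":[0,0,0],"rotation":[0,0,0]},{"gripper":1,"offset":[0,0,0],"rotation":[0,0,0]},{"gripper":1,"offset":[0,0,0],"rotation":[0,0,0]},{"gripper":1,"offset":[0,0,0],"rotation":[0,0,0]}]'
python3 plan.py 458.5,-271.4,30,-76.8
python3 - <<'E'
from h import *
d=ctrl.get_image('top'); cv2.imwrite('pics/t2.png',cv2.resize(d['image'][160:310,340:540],None,fx=3,fy=3)[:,:,::-1])
E
```

```text
t: 4.3
tool_pos: [0.4559, -0.2723, 0.0974]
tool_rot: [-3.12, -0.358, 0.002]
contact_force: [0.4, 0.8, -1.8]
opening: 0.054
grip_force: 43.1
t: 5.3
tool_pos: [0.4579, -0.2712, 0.0983]
tool_rot: [-3.121, -0.362, -0.0]
contact_force: [-0.6, 1.0, -1.2]
opening: 0.0539
grip_force: 43.1
t 5.3 pos [ 457.9 -271.2   98.3] opening 53.9 grip 43.1
458.5,-271.4,30,-76.8 off [ 0.6  0.3 68.3] rot [-0. -0.  0.]
```

View pics/t2.png

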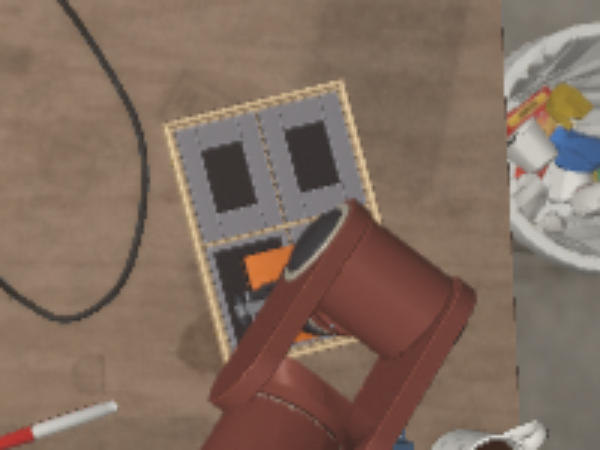

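The case is held level over the large pocket and aligned with the tray. Next I verify the bay positions from the visible pocket floors.

Run:
```python
from h import *
d=ctrl.get_image('top')
for th in(60,75,90):print(find(d,(400,200,460,240),(0,0,0),(180,255,th),.009,60))
```

```text
[[581.7, -246.9, 63.1, 40.7, 13.9, 416.0, 219.0], [601.6, -332.7, 63.1, 39.8, 13.7, 443.0, 212.0]]
[[529.9, -340.5, 48.3, 20.4, -40.3, 447.0, 235.0], [582.7, -246.8, 65.8, 42.4, 13.4, 416.0, 219.0], [602.5, -332.9, 66.1, 42.1, 13.0, 444.0, 212.0]]
[[530.2, -340.3, 49.4, 22.0, -39.5, 447.0, 235.0], [582.6, -246.9, 67.7, 43.8, 13.1, 416.0, 219.0], [602.9, -332.8, 68.4, 43.6, 13.0, 443.0, 212.0]]
```

```bash
python3 plan.py 461.5,-275,13,-76.9
```

```text
t 5.4 pos [ 457.8 -271.2   98.3] opening 53.8 grip 43.1
461.5,-275,13,-76.9 off [ 2.7  4.5 85.3] rot [-0.    -0.     0.002]
```

```bash
python3 -m handwheel '[{"gripper":1,"offset":[3,4.5,30],"rotation":[0,0,0]},{"gripper":1,"offset":[3,4.5,60],"rotation":[0,0,0]},{"gripper":1,"offset":[3,4.5,75],"rotation":[0,0,0]},{"gripper":1,"offset":[3,4.5,80],"rotation":[0,0,0]},{"gripper":1,"offset":[3,4.5,83],"rotation":[0,0,0]},{"gripper":1,"offset":[3,4.5,85],"rotation":[0,0,0]},{"gripper":1,"offset":[3,4.5,85.5],"rotation":[0,0,0]},{"gripper":1,"offset":[3,4.5,85.5],"rotation":[0,0,0]}]'
```

```text
t: 6.4
tool_pos: [0.4621, -0.2751, 0.0133]
tool_rot: [3.12, 0.362, 0.001]
contact_force: [-0.7, 0.1, -1.2]
opening: 0.0539
grip_force: 43.1
```

```bash
python3 -m handwheel '[{"gripper":0,"offset":[0,0,0],"rotation":[0,0,0]},{"gripper":-0.5,"offset":[0,0,0],"rotation":[0,0,0]},{"gripper":-1,"offset":[0,0,0],"rotation":[0,0,0]},{"gripper":-1,"offset":[0,0,0],"rotation":[0,0,0]},{"gripper":-1,"offset":[0,0,-20],"rotation":[0,0,0]},{"gripper":-1,"offset":[0,0,-60],"rotation":[0,0,0]},{"gripper":-1,"offset":[0,0,-110],"rotation":[0,0,0]},{"gripper":-1,"offset":[0,0,-140],"rotation":[0,0,0]}]'; python3 plan.py 680.5,21,150,-81.7  680.5,21,30,-81.7
```

```text
t: 7.4
tool_pos: [0.4627, -0.2756, 0.156]
tool_rot: [3.118, 0.361, 0.004]
contact_force: [-0.6, -0.5, 0.7]
opening: 0.0856
grip_force: 0.0
t 7.4 pos [ 462.7 -275.6  156. ] opening 85.6 grip 0.0
680.5,21,150,-81.7 off [ 279.9 -239.     5.9] rot [ 0.003 -0.003  0.086]
680.5,21,30,-81.7 off [ 279.6 -239.3  125.9] rot [ 0.003 -0.003  0.086]
```

```bash
python3 -m handwheel '[{"gripper":-1,"offset":[30,-26,0],"rotation":[0,0,0.02]},{"gripper":-1,"offset":[72,-61,0],"rotation":[0,0,0.04]},{"gripper":-1,"offset":[117,-100,0],"rotation":[0,0,0.06]},{"gripper":-1,"offset":[162,-138,0],"rotation":[0,0,0.08]},{"gripper":-1,"offset":[205,-175,0],"rotation":[0,0,0.086]},{"gripper":-1,"offset":[245,-210,20],"rotation":[0,0,0.086]},{"gripper":-1,"offset":[270,-230,55],"rotation":[0,0,0.086]},{"gripper":-1,"offset":[279,-239,90],"rotation":[0,0,0.086]}]' 30
python3 - <<'E'
from h import *
d=ctrl.get_image('scene'); 
o=ctrl.get_image('top'); cv2.imwrite('pics/3.png',np.hstack([cv2.resize(d['image'][130:250,240:400],None,fx=2.4,fy=2.4),cv2.resize(o['image'][150:270,300:460],None,fx=2.4,fy=2.4)])[:,:,::-1])
E
python3 plan.py 680.5,21,2,-81.7
```

```text
t: 8.4
tool_pos: [0.68, 0.0235, 0.0622]
tool_rot: [3.133, 0.231, 0.002]
contact_force: [-0.1, -0.5, -0.1]
opening: 0.0856
grip_force: 0.0
t 8.5 pos [675.4  23.1  57.2] opening 85.2 grip 0.0
680.5,21,2,-81.7 off [ 5.2  3.  55.1] rot [-0.002  0.009  0.002]
```

View pics/3.png

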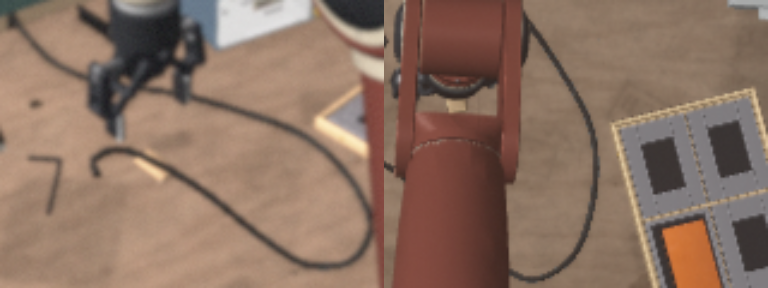

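The case lies flush in the large pocket (right half, around (690,250)). The fingers straddle the first tenon, with the cable's rising end clear to the side.

```bash
python3 -m handwheel '[{"gripper":-1,"offset":[5,3,20],"rotation":[0,0,0]},{"gripper":-1,"offset":[5,3,42],"rotation":[0,0,0]},{"gripper":-1,"offset":[5,3,54],"rotation":[0,0,0]},{"gripper":-1,"offset":[5,3,54],"rotation":[0,0,0]},{"gripper":0,"offset":[5,3,54],"rotation":[0,0,0]},{"gripper":0.3,"offset":[5,3,54],"rotation":[0,0,0]},{"gripper":1,"offset":[5,3,54],"rotation":[0,0,0]},{"gripper":1,"offset":[5,3,54],"rotation":[0,0,0]}]' 30; python3 plan.py 680.5,21,2.5,-81.7
```

```text
t: 9.5
tool_pos: [0.6853, 0.0192, 0.0106]
tool_rot: [3.133, 0.227, 0.004]
contact_force: [0.4, 0.5, 0.3]
opening: 0.0126
grip_force: 0.0
t 9.5 pos [685.3  19.2  10.6] opening 12.6 grip 0.0
680.5,21,2.5,-81.7 off [-4.5 -2.4  8.1] rot [ 0.001 -0.002  0.   ]
```

The tool was still settling, so it shut just above the tenon. I'll reopen, lower and grip.

```bash
python3 -m handwheel '[{"gripper":-0.6,"offset":[0,0,0],"rotation":[0,0,0]},{"gripper":-0.6,"offset":[0,0,0],"rotation":[0,0,0]},{"gripper":-0.6,"offset":[-4.5,-2.4,0],"rotation":[0,0,0]},{"gripper":-0.6,"offset":[-4.5,-2.4,4],"rotation":[0,0,0]},{"gripper":-0.6,"offset":[-4.5,-2.4,8],"rotation":[0,0,0]},{"gripper":1,"offset":[-4.5,-2.4,8],"rotation":[0,0,0]},{"gripper":1,"offset":[-4.5,-2.4,8],"rotation":[0,0,0]},{"gripper":1,"offset":[-4.5,-2.4,8],"rotation":[0,0,0]}]' 30; python3 plan.py 582.6,-246.9,100,-76.9
```

```text
t: 10.5
tool_pos: [0.6798, 0.021, 0.0014]
tool_rot: [3.133, 0.227, 0.002]
contact_force: [0.3, 0.3, 0.3]
opening: 0.0242
grip_force: 29.9
t 10.5 pos [679.8  21.    1.4] opening 24.2 grip 29.9
582.6,-246.9,100,-76.9 off [-134.8  251.1  -98.7] rot [ 0.    -0.001 -0.084]
```

```bash
python3 -m handwheel '[{"gripper":1,"offset":[0,0,-30],"rotation":[0,0,0]},{"gripper":1,"offset":[-5,10,-75],"rotation":[0,0,0]},{"gripper":1,"offset":[-28,52,-99],"rotation":[0,0,-0.02]},{"gripper":1,"offset":[-55,103,-99],"rotation":[0,0,-0.04]},{"gripper":1,"offset":[-82,155,-99],"rotation":[0,0,-0.06]},{"gripper":1,"offset":[-108,203,-99],"rotation":[0,0,-0.084]},{"gripper":1,"offset":[-128,238,-99],"rotation":[0,0,-0.084]},{"gripper":1,"offset":[-135,251,-99],"rotation":[0,0,-0.084]}]'
python3 -m handwheel '[{"gripper":1,"offset":[0,0,0],"rotation":[0,0,0]},{"gripper":1,"offset":[0,0,10],"rotation":[0,0,0]},{"gripper":1,"offset":[0,0,30],"rotation":[0,0,0]},{"gripper":1,"offset":[0,0,50],"rotation":[0,0,0]},{"gripper":1,"offset":[0,0,60],"rotation":[0,0,0]},{"gripper":1,"offset":[0,0,65],"rotation":[0,0,0]},{"gripper":1,"offset":[0,0,65],"rotation":[0,0,0]},{"gripper":1,"offset":[0,0,65],"rotation":[0,0,0]}]'
python3 plan.py 582.6,-246.9,16.5,-76.9
```

```text
t: 11.5
tool_pos: [0.5812, -0.2488, 0.1]
tool_rot: [3.121, 0.354, 0.001]
contact_force: [-0.7, 0.1, 0.0]
opening: 0.0242
grip_force: 29.9
t: 12.5
tool_pos: [0.5825, -0.2472, 0.0357]
tool_rot: [3.12, 0.358, 0.002]
contact_force: [0.4, -0.2, 0.0]
opening: 0.0242
grip_force: 29.9
t 12.5 pos [ 582.5 -247.2   35.7] opening 24.2 grip 29.9
582.6,-246.9,16.5,-76.9 off [ 0.1 -0.3 19.2] rot [ 0.001 -0.001  0.   ]
```

```bash
python3 -m handwheel '[{"gripper":1,"offset":[0,0,10],"rotation":[0,0,0]},{"gripper":1,"offset":[0,0,17],"rotation":[0,0,0]},{"gripper":1,"offset":[0,0,19.5],"rotation":[0,0,0]},{"gripper":1,"offset":[0,0,19.5],"rotation":[0,0,0]},{"gripper":1,"offset":[0,0,19.5],"rotation":[0,0,0]},{"gripper":-0.2,"offset":[0,0,19.5],"rotation":[0,0,0]},{"gripper":-0.2,"offset":[0,0,19.5],"rotation":[0,0,0]},{"gripper":-0.2,"offset":[0,0,19.5],"rotation":[0,0,0]}]'
python3 -m handwheel '[{"gripper":-1,"offset":[0,0,-20],"rotation":[0,0,0]},{"gripper":-1,"offset":[0,0,-60],"rotation":[0,0,0]},{"gripper":-1,"offset":[0,0,-110],"rotation":[0,0,0]},{"gripper":-1,"offset":[0,0,-160],"rotation":[0,0,0]},{"gripper":-1,"offset":[0,0,-210],"rotation":[0,0,0]},{"gripper":-1,"offset":[0,0,-250],"rotation":[0,0,0]},{"gripper":-1,"offset":[0,0,-260],"rotation":[0,0,0]},{"gripper":-1,"offset":[0,0,-260],"rotation":[0,0,0]}]'
python3 plan.py 615.5,318.3,277,-41.5
python3 - <<'E'
from h import *
d=ctrl.get_image('scene'); o=ctrl.get_image('top'); cv2.imwrite('pics/4.png',np.hstack([cv2.resize(d['image'][130:250,320:480],None,fx=2.4,fy=2.4),cv2.resize(o['image'][170:290,370:530],None,fx=2.4,fy=2.4)])[:,:,::-1])
E
```

```text
t: 13.5
tool_pos: [0.582, -0.2468, 0.0155]
tool_rot: [3.121, 0.359, 0.0]
contact_force: [-1.6, 0.2, -0.5]
opening: 0.0514
grip_force: 0.0
t: 14.5
tool_pos: [0.582, -0.2468, 0.2762]
tool_rot: [3.12, 0.359, 0.002]
contact_force: [1.1, -0.1, -1.4]
opening: 0.0851
grip_force: 0.0
t 14.5 pos [ 582.  -246.8  276.2] opening 85.1 grip 0.0
615.5,318.3,277,-41.5 off [ 160.8 -542.8   -1.2] rot [ 0.001 -0.001 -0.618]
```

View pics/4.png

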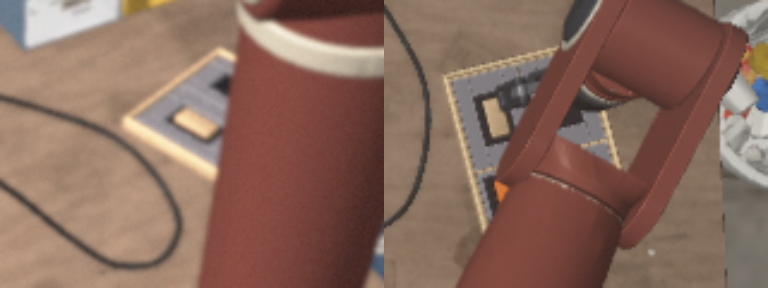

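The tenon lies flat in the pocket at (497,118) in the right half. Next is the second tenon, high over the cable end.

```bash
python3 -m handwheel '[{"gripper":-1,"offset":[8,-28,0],"rotation":[0,0,-0.03]},{"gripper":-1,"offset":[23,-80,0],"rotation":[0,0,-0.1]},{"gripper":-1,"offset":[40,-138,0],"rotation":[0,0,-0.18]},{"gripper":-1,"offset":[58,-196,0],"rotation":[0,0,-0.26]},{"gripper":-1,"offset":[75,-254,0],"rotation":[0,0,-0.34]},{"gripper":-1,"offset":[92,-312,0],"rotation":[0,0,-0.42]},{"gripper":-1,"offset":[109,-370,0],"rotation":[0,0,-0.5]},{"gripper":-1,"offset":[126,-428,0],"rotation":[0,0,-0.58]}]'
python3 plan.py 615.5,318.3,150,-41.5
```

```text
t: 15.6
tool_pos: [0.6065, 0.2004, 0.2724]
tool_rot: [-2.886, -1.24, 0.006]
contact_force: [0.4, 0.2, -0.6]
opening: 0.0854
grip_force: 0.0
t 15.6 pos [606.5 200.4 272.4] opening 85.4 grip 0.0
615.5,318.3,150,-41.5 off [ 92.2 -74.4 122.3] rot [-0.002  0.003 -0.035]
```

```bash
python3 -m handwheel '[{"gripper":-1,"offset":[38,-30,0],"rotation":[0,0,-0.02]},{"gripper":-1,"offset":[72,-58,10],"rotation":[0,0,-0.035]},{"gripper":-1,"offset":[90,-72,45],"rotation":[0,0,-0.035]},{"gripper":-1,"offset":[90,-72,95],"rotation":[0,0,-0.035]},{"gripper":-1,"offset":[90,-72,150],"rotation":[0,0,-0.035]},{"gripper":-1,"offset":[90,-72,200],"rotation":[0,0,-0.035]},{"gripper":-0.6,"offset":[90,-72,220],"rotation":[0,0,-0.035]},{"gripper":-0.6,"offset":[90,-72,220],"rotation":[0,0,-0.035]}]'
python3 -m handwheel '[{"gripper":-0.6,"offset":[0,0,0],"rotation":[0,0,0]},{"gripper":-0.6,"offset":[0,0,0],"rotation":[0,0,0]},{"gripper":-0.6,"offset":[0,0,0],"rotation":[0,0,0]},{"gripper":-0.6,"offset":[0,0,0],"rotation":[0,0,0]},{"gripper":-0.6,"offset":[0,0,0],"rotation":[0,0,0]},{"gripper":-0.6,"offset":[0,0,0],"rotation":[0,0,0]},{"gripper":-0.6,"offset":[0,0,0],"rotation":[0,0,0]},{"gripper":-0.6,"offset":[0,0,0],"rotation":[0,0,0]}]'
python3 plan.py 615.5,318.3,2,-41.5
python3 - <<'E'
from h import *
d=ctrl.get_image('scene'); cv2.imwrite('pics/5.png',cv2.resize(d['image'][200:320,130:290],None,fx=3,fy=3)[:,:,::-1])
E
```

```text
t: 16.6
tool_pos: [0.616, 0.3128, 0.0526]
tool_rot: [-2.866, -1.286, 0.008]
contact_force: [0.4, -0.1, 1.1]
opening: 0.068
grip_force: 0.0
t: 17.6
tool_pos: [0.6176, 0.3135, 0.0552]
tool_rot: [-2.866, -1.286, 0.0]
contact_force: [0.2, 0.1, 0.4]
opening: 0.068
grip_force: 0.0
t 17.6 pos [617.6 313.5  55.2] opening 68.0 grip 0.0
615.5,318.3,2,-41.5 off [ 2.2 -4.8 53.2] rot [-0.     0.    -0.003]
```

View pics/5.png

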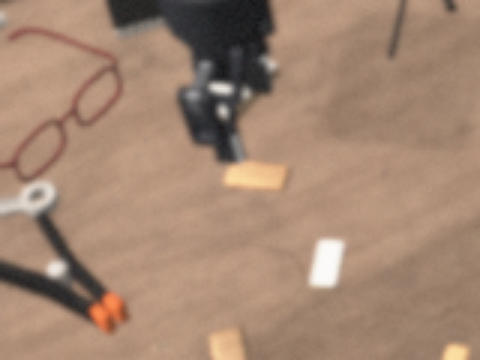

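The gripper hovers above the second tenon at crop (255,176). I descend and grip.

```bash
python3 -m handwheel '[{"gripper":-0.6,"offset":[2,-5,20],"rotation":[0,0,0]},{"gripper":-0.6,"offset":[2,-5,42],"rotation":[0,0,0]},{"gripper":-0.6,"offset":[2,-5,52],"rotation":[0,0,0]},{"gripper":-0.6,"offset":[2,-5,53],"rotation":[0,0,0]},{"gripper":-0.6,"offset":[2,-5,53],"rotation":[0,0,0]},{"gripper":1,"offset":[2,-5,53],"rotation":[0,0,0]},{"gripper":1,"offset":[2,-5,53],"rotation":[0,0,0]},{"gripper":1,"offset":[2,-5,53],"rotation":[0,0,0]}]' 30
python3 plan.py 615.5,318.3,280,-41.5
```

```text
t: 18.65
tool_pos: [0.6159, 0.3185, 0.0033]
tool_rot: [2.866, 1.286, 0.003]
contact_force: [-0.2, 0.5, -0.7]
opening: 0.0235
grip_force: 29.5
t 18.65 pos [615.9 318.5   3.3] opening 23.5 grip 29.5
615.5,318.3,280,-41.5 off [  -0.     0.  -276.7] rot [ 0.001 -0.001 -0.003]
```

```bash
python3 -m handwheel '[{"gripper":1,"offset":[0,0,-15],"rotation":[0,0,0]},{"gripper":1,"offset":[0,0,-45],"rotation":[0,0,0]},{"gripper":1,"offset":[0,0,-90],"rotation":[0,0,0]},{"gripper":1,"offset":[0,0,-140],"rotation":[0,0,0]},{"gripper":1,"offset":[0,0,-190],"rotation":[0,0,0]},{"gripper":1,"offset":[0,0,-235],"rotation":[0,0,0]},{"gripper":1,"offset":[0,0,-270],"rotation":[0,0,0]},{"gripper":1,"offset":[0,0,-277],"rotation":[0,0,0]}]'
python3 plan.py 602.7,-332.9,280,-76.9
```

```text
t: 19.65
tool_pos: [0.6165, 0.3187, 0.2844]
tool_rot: [2.866, 1.286, 0.012]
contact_force: [-0.9, 0.5, -0.2]
opening: 0.0242
grip_force: 29.5
t 19.65 pos [616.5 318.7 284.4] opening 24.2 grip 29.5
602.7,-332.9,280,-76.9 off [-496.1  422.8    2.5] rot [ 0.001 -0.007  0.615]
```

```bash
python3 -m handwheel '[{"gripper":1,"offset":[-20,17,0],"rotation":[0,0,0.02]},{"gripper":1,"offset":[-55,47,0],"rotation":[0,0,0.07]},{"gripper":1,"offset":[-94,80,0],"rotation":[0,0,0.12]},{"gripper":1,"offset":[-136,116,0],"rotation":[0,0,0.17]},{"gripper":1,"offset":[-179,152,0],"rotation":[0,0,0.22]},{"gripper":1,"offset":[-221,188,0],"rotation":[0,0,0.27]},{"gripper":1,"offset":[-263,224,0],"rotation":[0,0,0.33]},{"gripper":1,"offset":[-305,260,0],"rotation":[0,0,0.38]}]'
python3 plan.py 602.7,-332.9,100,-76.9
```

```text
t: 20.65
tool_pos: [0.6048, -0.085, 0.2765]
tool_rot: [-3.057, -0.717, 0.006]
contact_force: [-0.0, 0.4, -0.6]
opening: 0.0242
grip_force: 29.5
t 20.65 pos [604.8 -85.  276.5] opening 24.2 grip 29.5
602.7,-332.9,100,-76.9 off [-111.5  221.6  176.3] rot [-0.002  0.004  0.232]
```

```bash
python3 -m handwheel '[{"gripper":1,"offset":[-22,44,5],"rotation":[0,0,0.05]},{"gripper":1,"offset":[-45,89,20],"rotation":[0,0,0.1]},{"gripper":1,"offset":[-67,133,50],"rotation":[0,0,0.15]},{"gripper":1,"offset":[-86,170,95],"rotation":[0,0,0.2]},{"gripper":1,"offset":[-99,197,140],"rotation":[0,0,0.232]},{"gripper":1,"offset":[-106,211,175],"rotation":[0,0,0.232]},{"gripper":1,"offset":[-108,215,200],"rotation":[0,0,0.232]},{"gripper":1,"offset":[-108,215,210],"rotation":[0,0,0.232]}]'
python3 -m handwheel '[{"gripper":1,"offset":[0,0,0],"rotation":[0,0,0]},{"gripper":1,"offset":[0,0,0],"rotation":[0,0,0]},{"gripper":1,"offset":[0,0,0],"rotation":[0,0,0]},{"gripper":1,"offset":[0,0,0],"rotation":[0,0,0]},{"gripper":1,"offset":[0,0,0],"rotation":[0,0,0]},{"gripper":1,"offset":[0,0,0],"rotation":[0,0,0]},{"gripper":1,"offset":[0,0,0],"rotation":[0,0,0]},{"gripper":1,"offset":[0,0,0],"rotation":[0,0,0]}]'
python3 plan.py 602.7,-332.9,16.5,-76.9
```

```text
t: 21.65
tool_pos: [0.6029, -0.3225, 0.0645]
tool_rot: [-3.116, -0.36, 0.009]
contact_force: [-0.6, -0.2, -0.3]
opening: 0.0236
grip_force: 29.5
t: 22.65
tool_pos: [0.6064, -0.323, 0.0693]
tool_rot: [-3.12, -0.363, 0.0]
contact_force: [-0.2, 0.2, -0.2]
opening: 0.0239
grip_force: 29.5
t 22.65 pos [ 606.4 -323.    69.3] opening 23.9 grip 29.5
602.7,-332.9,16.5,-76.9 off [-5.8  8.8 52.8] rot [-0.     0.     0.003]
```

```bash
python3 -m handwheel '[{"gripper":1,"offset":[-6,9,20],"rotation":[0,0,0]},{"gripper":1,"offset":[-6,9,40],"rotation":[0,0,0]},{"gripper":1,"offset":[-6,9,50],"rotation":[0,0,0]},{"gripper":1,"offset":[-6,9,53],"rotation":[0,0,0]},{"gripper":1,"offset":[-6,9,53],"rotation":[0,0,0]},{"gripper":-0.2,"offset":[-6,9,53],"rotation":[0,0,0]},{"gripper":-0.2,"offset":[-6,9,53],"rotation":[0,0,0]},{"gripper":-0.2,"offset":[-6,9,53],"rotation":[0,0,0]}]'
python3 -m handwheel '[{"gripper":-1,"offset":[0,0,-20],"rotation":[0,0,0]},{"gripper":-1,"offset":[0,0,-60],"rotation":[0,0,0]},{"gripper":-1,"offset":[0,0,-110],"rotation":[0,0,0]},{"gripper":-1,"offset":[0,0,-160],"rotation":[0,0,0]},{"gripper":-1,"offset":[0,0,-210],"rotation":[0,0,0]},{"gripper":-1,"offset":[0,0,-250],"rotation":[0,0,0]},{"gripper":-1,"offset":[0,0,-260],"rotation":[0,0,0]},{"gripper":-1,"offset":[0,0,-260],"rotation":[0,0,0]}]'
python3 plan.py 464.8,407.1,277,-104.1
```

```text
t: 23.65
tool_pos: [0.6029, -0.3333, 0.0169]
tool_rot: [3.12, 0.363, 0.001]
contact_force: [-0.1, 0.5, -1.0]
opening: 0.0513
grip_force: 0.0
t: 24.65
tool_pos: [0.6026, -0.3332, 0.2771]
tool_rot: [3.12, 0.363, 0.002]
contact_force: [0.6, 0.6, 0.8]
opening: 0.085
grip_force: 0.0
t 24.65 pos [ 602.6 -333.2  277.1] opening 85.0 grip 0.0
464.8,407.1,277,-104.1 off [ 3.590e+01 -7.522e+02 -6.000e-01] rot [ 0.001 -0.001  0.478]
```

```bash
python3 -m handwheel '[{"gripper":-1,"offset":[1,-25,0],"rotation":[0,0,0.02]},{"gripper":-1,"offset":[4,-75,0],"rotation":[0,0,0.05]},{"gripper":-1,"offset":[6,-132,0],"rotation":[0,0,0.08]},{"gripper":-1,"offset":[9,-190,0],"rotation":[0,0,0.12]},{"gripper":-1,"offset":[12,-248,0],"rotation":[0,0,0.16]},{"gripper":-1,"offset":[15,-306,0],"rotation":[0,0,0.2]},{"gripper":-1,"offset":[17,-364,0],"rotation":[0,0,0.24]},{"gripper":-1,"offset":[20,-422,0],"rotation":[0,0,0.28]}]'
python3 plan.py 464.8,407.1,277,-104.1
python3 - <<'E'
from h import *
print(ctrl.get_obs()['q'])
d=ctrl.get_image('scene'); o=ctrl.get_image('top'); cv2.imwrite('pics/6.png',np.hstack([cv2.resize(d['image'][130:250,340:480],None,fx=2.8,fy=2.8),cv2.resize(o['image'][170:290,370:510],None,fx=2.8,fy=2.8)])[:,:,::-1])
E
```

```text
t: 25.65
tool_pos: [0.5233, 0.0838, 0.2732]
tool_rot: [3.14, -0.078, -0.007]
contact_force: [0.8, 0.0, -0.1]
opening: 0.0854
grip_force: 0.0
t 25.65 pos [523.3  83.8 273.2] opening 85.4 grip 0.0
464.8,407.1,277,-104.1 off [ -74.5 -320.    -3.5] rot [0.001 0.005 0.196]
[ 1.83285114e-02 -1.94970962e-01  1.77876939e+00  5.67933238e-05
  1.56238090e+00  1.63889730e+00]
```

View pics/6.png

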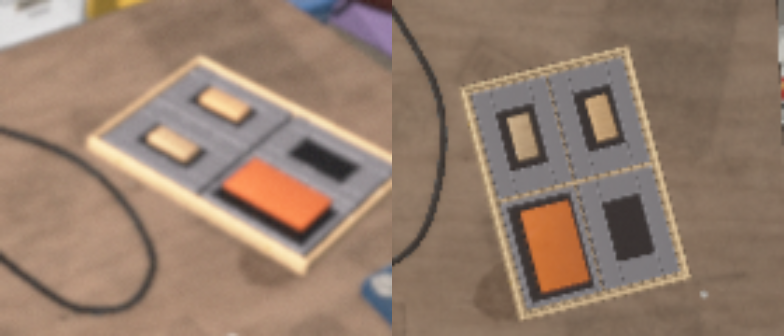

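Both tenons and the case lie flat in their pockets. Only the lower-right pocket, at (630,228), is empty. On to tenon 3.

```bash
python3 -m handwheel '[{"gripper":-1,"offset":[-12,-55,0],"rotation":[0,0,0.03]},{"gripper":-1,"offset":[-25,-110,0],"rotation":[0,0,0.07]},{"gripper":-1,"offset":[-38,-165,0],"rotation":[0,0,0.1]},{"gripper":-1,"offset":[-51,-220,0],"rotation":[0,0,0.14]},{"gripper":-1,"offset":[-62,-270,25],"rotation":[0,0,0.17]},{"gripper":-1,"offset":[-71,-305,70],"rotation":[0,0,0.196]},{"gripper":-0.6,"offset":[-74,-317,120],"rotation":[0,0,0.196]},{"gripper":-0.6,"offset":[-74,-317,165],"rotation":[0,0,0.196]}]'
python3 -m handwheel '[{"gripper":-0.6,"offset":[0,0,20],"rotation":[0,0,0]},{"gripper":-0.6,"offset":[0,0,40],"rotation":[0,0,0]},{"gripper":-0.6,"offset":[0,0,50],"rotation":[0,0,0]},{"gripper":-0.6,"offset":[0,0,50],"rotation":[0,0,0]},{"gripper":-0.6,"offset":[0,0,50],"rotation":[0,0,0]},{"gripper":-0.6,"offset":[0,0,50],"rotation":[0,0,0]},{"gripper":-0.6,"offset":[0,0,50],"rotation":[0,0,0]},{"gripper":-0.6,"offset":[0,0,50],"rotation":[0,0,0]}]'
python3 plan.py 464.8,407.1,2.5,-104.1
```

```text
t: 26.75
tool_pos: [0.4648, 0.4016, 0.1066]
tool_rot: [3.115, -0.38, -0.006]
contact_force: [1.3, -0.3, 0.6]
opening: 0.0681
grip_force: 0.0
t: 27.75
tool_pos: [0.4666, 0.4025, 0.0616]
tool_rot: [-3.118, 0.382, -0.001]
contact_force: [-0.4, 0.4, 1.1]
opening: 0.0684
grip_force: 0.0
t 27.75 pos [466.6 402.5  61.6] opening 68.4 grip 0.0
464.8,407.1,2.5,-104.1 off [-2.9 -4.1 59.1] rot [-0.    -0.     0.002]
```

```bash
python3 -m handwheel '[{"gripper":-0.6,"offset":[-3,-4,22],"rotation":[0,0,0]},{"gripper":-0.6,"offset":[-3,-4,47],"rotation":[0,0,0]},{"gripper":-0.6,"offset":[-3,-4,58],"rotation":[0,0,0]},{"gripper":-0.6,"offset":[-3,-4,59],"rotation":[0,0,0]},{"gripper":-0.6,"offset":[-3,-4,59],"rotation":[0,0,0]},{"gripper":1,"offset":[-3,-4,59],"rotation":[0,0,0]},{"gripper":1,"offset":[-3,-4,59],"rotation":[0,0,0]},{"gripper":1,"offset":[-3,-4,59],"rotation":[0,0,0]}]' 30
python3 -m handwheel '[{"gripper":1,"offset":[0,0,-15],"rotation":[0,0,0]},{"gripper":1,"offset":[0,0,-45],"rotation":[0,0,0]},{"gripper":1,"offset":[0,0,-90],"rotation":[0,0,0]},{"gripper":1,"offset":[0,0,-140],"rotation":[0,0,0]},{"gripper":1,"offset":[0,0,-190],"rotation":[0,0,0]},{"gripper":1,"offset":[0,0,-235],"rotation":[0,0,0]},{"gripper":1,"offset":[0,0,-270],"rotation":[0,0,0]},{"gripper":1,"offset":[0,0,-277],"rotation":[0,0,0]}]'
python3 plan.py 481.9,-361.3,280,-76.9
```

```text
t: 28.75
tool_pos: [0.4651, 0.4073, 0.0032]
tool_rot: [-3.117, 0.383, -0.002]
contact_force: [0.2, -0.4, -0.5]
opening: 0.0242
grip_force: 29.4
t: 29.75
tool_pos: [0.4656, 0.4077, 0.2839]
tool_rot: [-3.114, 0.382, -0.008]
contact_force: [-0.6, 0.5, -0.2]
opening: 0.0241
grip_force: 29.5
t 29.75 pos [465.6 407.7 283.9] opening 24.1 grip 29.5
481.9,-361.3,280,-76.9 off [201.7 742.3   1. ] rot [-0.004 -0.006 -0.473]
```

```bash
python3 -m handwheel '[{"gripper":1,"offset":[7,26,0],"rotation":[0,0,-0.01]},{"gripper":1,"offset":[20,75,0],"rotation":[0,0,-0.04]},{"gripper":1,"offset":[35,130,0],"rotation":[0,0,-0.07]},{"gripper":1,"offset":[50,185,0],"rotation":[0,0,-0.1]},{"gripper":1,"offset":[65,240,0],"rotation":[0,0,-0.14]},{"gripper":1,"offset":[80,295,0],"rotation":[0,0,-0.18]},{"gripper":1,"offset":[95,350,0],"rotation":[0,0,-0.22]},{"gripper":1,"offset":[110,405,0],"rotation":[0,0,-0.26]}]'
python3 plan.py 481.9,-361.3,280,-76.9
```

```text
t: 30.75
tool_pos: [0.4723, -0.0143, 0.2776]
tool_rot: [-3.141, -0.027, 0.003]
contact_force: [0.3, 0.6, -1.4]
opening: 0.0238
grip_force: 29.5
t 30.75 pos [472.3 -14.3 277.6] opening 23.8 grip 29.5
481.9,-361.3,280,-76.9 off [  3.6 347.2  -2.5] rot [-0.001  0.002 -0.211]
```

```bash
python3 -m handwheel '[{"gripper":1,"offset":[0,55,0],"rotation":[0,0,-0.03]},{"gripper":1,"offset":[1,110,0],"rotation":[0,0,-0.07]},{"gripper":1,"offset":[1,165,0],"rotation":[0,0,-0.1]},{"gripper":1,"offset":[2,220,0],"rotation":[0,0,-0.14]},{"gripper":1,"offset":[3,270,20],"rotation":[0,0,-0.18]},{"gripper":1,"offset":[4,310,60],"rotation":[0,0,-0.211]},{"gripper":1,"offset":[4,335,110],"rotation":[0,0,-0.211]},{"gripper":1,"offset":[4,340,160],"rotation":[0,0,-0.211]}]'
python3 -m handwheel '[{"gripper":1,"offset":[0,0,20],"rotation":[0,0,0]},{"gripper":1,"offset":[0,0,40],"rotation":[0,0,0]},{"gripper":1,"offset":[0,0,50],"rotation":[0,0,0]},{"gripper":1,"offset":[0,0,50],"rotation":[0,0,0]},{"gripper":1,"offset":[0,0,50],"rotation":[0,0,0]},{"gripper":1,"offset":[0,0,50],"rotation":[0,0,0]},{"gripper":1,"offset":[0,0,50],"rotation":[0,0,0]},{"gripper":1,"offset":[0,0,50],"rotation":[0,0,0]}]'
python3 plan.py 481.9,-361.3,16.5,-76.9
```

```text
t: 31.75
tool_pos: [0.4815, -0.3534, 0.1161]
tool_rot: [-3.12, -0.352, 0.002]
contact_force: [0.1, -0.3, -1.1]
opening: 0.024
grip_force: 29.5
t: 32.75
tool_pos: [0.4828, -0.3526, 0.0696]
tool_rot: [3.121, 0.355, 0.001]
contact_force: [0.6, 0.7, 0.4]
opening: 0.0239
grip_force: 29.6
t 32.75 pos [ 482.8 -352.6   69.6] opening 23.9 grip 29.6
481.9,-361.3,16.5,-76.9 off [-2.9  8.2 53.1] rot [ 0.    -0.    -0.002]
```

```bash
python3 -m handwheel '[{"gripper":1,"offset":[-3,8,20],"rotation":[0,0,0]},{"gripper":1,"offset":[-3,8,40],"rotation":[0,0,0]},{"gripper":1,"offset":[-3,8,50],"rotation":[0,0,0]},{"gripper":1,"offset":[-3,8,53],"rotation":[0,0,0]},{"gripper":1,"offset":[-3,8,53],"rotation":[0,0,0]},{"gripper":-0.2,"offset":[-3,8,53],"rotation":[0,0,0]},{"gripper":-0.2,"offset":[-3,8,53],"rotation":[0,0,0]},{"gripper":-0.2,"offset":[-3,8,53],"rotation":[0,0,0]}]'
python3 -m handwheel '[{"gripper":-1,"offset":[0,0,-20],"rotation":[0,0,0]},{"gripper":-1,"offset":[0,0,-60],"rotation":[0,0,0]},{"gripper":-1,"offset":[0,0,-110],"rotation":[0,0,0]},{"gripper":-1,"offset":[0,0,-160],"rotation":[0,0,0]},{"gripper":-1,"offset":[0,0,-210],"rotation":[0,0,0]},{"gripper":-1,"offset":[0,-30,-250],"rotation":[0,0,0]},{"gripper":-1,"offset":[0,-70,-260],"rotation":[0,0,0]},{"gripper":-1,"offset":[0,-110,-260],"rotation":[0,0,0]}]'
python3 -m handwheel '[{"gripper":-1,"offset":[0,-50,0],"rotation":[0,0,0]},{"gripper":-1,"offset":[0,-100,0],"rotation":[0,0,0]},{"gripper":-1,"offset":[0,-150,0],"rotation":[0,0,0]},{"gripper":-1,"offset":[0,-200,0],"rotation":[0,0,0]},{"gripper":-1,"offset":[0,-240,0],"rotation":[0,0,0]},{"gripper":-1,"offset":[0,-270,0],"rotation":[0,0,0]},{"gripper":-1,"offset":[0,-280,0],"rotation":[0,0,0]},{"gripper":-1,"offset":[0,-280,0],"rotation":[0,0,0]}]'
python3 - <<'E'
from h import *
d=ctrl.get_image('scene'); o=ctrl.get_image('top'); cv2.imwrite('pics/7.png',np.hstack([cv2.resize(d['image'][130:250,340:480],None,fx=2.8,fy=2.8),cv2.resize(o['image'][170:290,370:510],None,fx=2.8,fy=2.8)])[:,:,::-1])
print('case',find(o,(395,185,480,285),(5,170,120),(20,255,255),.026))
print('tenons',find(o,(395,185,480,285),(8,60,150),(25,200,255),.019,60))
print('small',find(o,(240,282,258,298),(8,60,150),(25,200,255),.007))
E
```

```text
t: 33.75
tool_pos: [0.4818, -0.3612, 0.0168]
tool_rot: [3.121, 0.355, 0.001]
contact_force: [0.2, -0.1, 0.1]
opening: 0.0514
grip_force: 0.0
t: 34.75
tool_pos: [0.4571, -0.2533, 0.2801]
tool_rot: [3.118, 0.354, 0.006]
contact_force: [0.4, 0.5, -0.4]
opening: 0.0857
grip_force: 0.0
t: 35.75
tool_pos: [0.394, 0.019, 0.2772]
tool_rot: [3.12, 0.357, 0.002]
contact_force: [-0.5, -0.2, 0.2]
opening: 0.0854
grip_force: 0.0
case [[461.9, -275.4, 89.7, 53.8, 13.0, 428.0, 258.0]]
tenons [[531.1, -300.3, 265.7, 197.1, 13.1, 435.0, 235.0]]
small [[372.5, 269.6, 29.8, 17.8, -45.8, 248.0, 290.0]]
```

View pics/7.png

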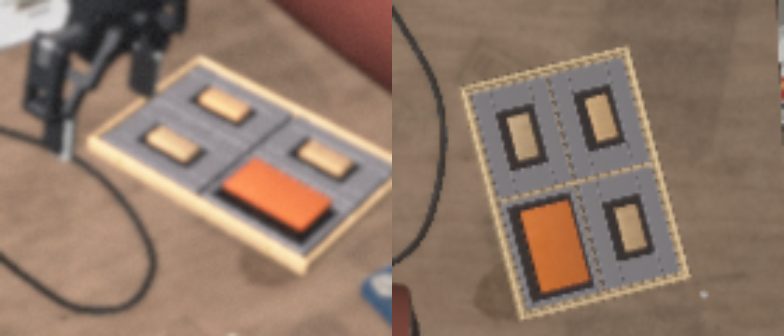

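All three tenons and the case are flat in their pockets, and the case centre is within about 1 mm of its target. I'm handing the job in.

```bash
python3 -c "
from station import ctrl
print(ctrl.finish_job())"
```

```text
the job is handed in; nothing more can be done
None
```

I packed the kit tray and handed it in after about 36 s of the 136 s: the last pictures show the bit case lid up in the large pocket and one large tenon flat in each small pocket; the small tenon had not moved, I did not re-measure the offcut (the arm never worked near it), and the hand-in returned no verdict.

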